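Swing the bench magnifier over the LED board

TASK

Swing the arm of the bench magnifier round so that its round lens is centred over the green board covered with LEDs (not over the bare brown board), then let go of it so that it stays there.

Things in the scene. Friction and masses are not known exactly. Their poses are not given: they have to be found in the camera images.
- knob (a point): Orange upright knob on the magnifier's level arm, pinched from above: 18 mm across, foot at height 171 (arm's top), top at 216 mm. Point: on its axis, height 200 mm, 118 mm from the post's axis. Its x axis points from post to lens. The arm turns both ways about the post at constant height; hinge friction (about 1 N at the knob) holds it wherever left; stops lie 20 degrees or more past the boards.
- lens (a point): Centre of the round lens at the arm's end, height 165 mm; blue rim 90 mm across, 14 mm tall. It lies in one straight line with post and knob, 180 mm from the post's axis, 62 mm beyond the knob.
- pivot (a point): Point at height 200 mm on the axis of the upright post about which the arm turns; the hub's grey cap below it ends at 189 mm. The post stands on a round dark grey foot 120 mm across, fixed to the table, farther from the robot than the lens.
- board_centre (a point): Centre of the top (height 38 mm) of the green board, 90 x 70 mm, full of clear LEDs (tops at 46 mm), on brass standoffs fixed to the table, within 10 mm of the circle that the lens's centre sweeps. A brown board of that size with a few chips, under the same circle to the other side, is the wrong one. A black adapter, a glass jar and a brown case farther out are under 90 mm tall.
Things that resemble listed ones, but are neither listed nor needed, are in the scene too. What is shaped like the part that bears board_centre but red is not meant.

How it is judged:
By the outcome, as a careful person would: the job done as asked, in the order asked, and still so for the second after the job is handed in, with the robot touching nothing.
It also fails if it takes over 32 s, if anything falls off the work surface, if the arm or the gripper's body presses on something with over 40 N, if the wrist force passes 120 N, or if a joint passes its speed limit or range.

ROBOT

A 7-joint arm with a two-finger parallel gripper is mounted at the origin on the work surface. World frame = base frame: x ahead of the robot, y to its left, z up, the work surface at z = 0. Lengths are in m, angles in rad, forces in N, time in s.
With the tool pointing down it reaches from about 0.4 to 0.85 m from the base axis. Payload 4.5 kg.
Tool frame: the origin (TCP) lies on the centre line of the jaws, within the pads' length; the fingertips stand 17 mm ahead of it and the grasp point (between the pads) lies 2 mm behind it (r.tip_reach is the distance from the TCP to the fingertips, in m); z points along the fingers, y is the line along which they close (so a half turn about z gives the same grasp; the last joint's range is limited). The gripper opens to 88 mm and grips with 3 to 60 N. Pads are 18 mm wide; open, the fingers measure 123 mm over their backs; the gripper's body (75 mm by 187 mm) begins 45 mm behind the grasp point.
Start: joints at [-1.101, 0.689, -0.195, 1.565, 0.157, 0.902, -0.215], TCP at [0.264, 0.567, 0.256] pointing down, gripper open.
Joint ranges: [-3.01, 3.01], [-0.46, 2.08], [-1.47, 1.51], [0.13, 2.56], [-1, 4.14], [0.04, 2.09], [-2.66, 2.66]. Speed limits (rad/s): [2.57, 2.57, 3.14, 3.14, 3.14, 3.14, 3.14].

INTERFACE

Orientations are given as a unit quaternion [x, y, z, w].
In Python, from plant import r gives the robot as it stands.
- The arm moves only by the tool step_arm, never from a script. Its argument "steps" is a list of rows, each a list of 7 numbers: the shift along the tool's x, y, z in cm, then the turn, a rotation vector about the tool's x, y, z in degrees, then the gripper's target within -1 to 1 (shut at 1, half-way at 0, fully open at -1). A call has 1 to 8 rows; each row shifts and turns the commanded pose from where the row before left it, along the tool's axes as they then stand; what a row does not reach is not made up. A row lasts 1/8 s, in which the tool goes at most 62.5 mm and 10.7 degrees, less where a joint would pass 70% of its speed; a pose out of reach is approached as far as the arm can. A call with a gripper value outside its range is refused whole. The fingers move at their own pace and stop on an object; "force" is the grip in N (left out, the last holds). Time passes only in rows, so rows that do not move let the fingers close. It gives the time, the measured TCP pose, the force, the opening and the grip force at its end, in the units of the state.
- r.get_state(): the state, without advancing time (a new reading comes with each control period).
- r.snapshot(name): name is "scene" or "side" or "wrist"; returns a dict with "pixels" (400x640x3 uint8, red, green, blue), "fx", "fy", "cx", "cy" (pixels), "cam_to_world" (4x4, takes a point from camera to world coordinates). Camera axes: x right, y down, z forward; pixel columns grow to the right and rows downward; lengths in m; the calibration is good to about 2 mm. A picture is of the moment at which its call begins. There is no depth.
- r.finish_job(): hands the job in; it is judged then, once.
The state is a dict: "clock": time; "q": joint angles; "qd": joint speeds; "joint_torque": joint torques, N m; "tool_pos": TCP position; "eef_rot": TCP orientation; "contact_force": force on the tool from outside, world axes, zero at the start; "moment": the same for the moment, N m; "opening": opening from 0.0 (shut) to 1.0 (fully open); "finger_force": force on a finger pad.
Only numpy, scipy, OpenCV 4.12 (cv2) and the standard library are available. Lean on these libraries where they do the work, as an engineer would, in place of code of your own. Each camera call takes 0.05 s, during which the arm holds its last target. There are 200 camera calls.

## Working session

There is one attempt and no reset: what is moved stays moved. The work goes in short steps, Python scripts to look and compute and a tool call to move; the robot and the scene stay as the last step left them, time stands still between calls to the robot, and variables do not carry over. Pictures are saved under pics/ and viewed, at most 10 in all, crops included, and the job is handed in when it is done.

Besides the shell and the picture viewer there is one more tool, called after "Call:" as name(argument=value, ...) on one line, values as JSON. step_arm: Moves the arm, as the interface text tells. Its arguments: {"type":"object","properties":{"steps":{"type":"array","items":{"type":"array","items":{"type":"number"}}},"force":{"type":"number"}},"required":["steps"]}

```bash
mkdir -p pics; cat > h.py <<'E'
import numpy as np,cv2
from plant import r
def snap(n,f=None):
    s=r.snapshot(n)
    if f: cv2.imwrite('pics/'+f,s['pixels'][:,:,::-1])
    return s
def ray(s,u,v):
    T=np.array(s['cam_to_world']); d=T[:3,:3]@[(u-s['cx'])/s['fx'],(v-s['cy'])/s['fy'],1]
    return T[:3,3],d/np.linalg.norm(d)
def onz(s,u,v,z):
    o,d=ray(s,u,v); return o+d*(z-o[2])/d[2]
def proj(s,p):
    T=np.linalg.inv(np.array(s['cam_to_world'])); c=T[:3,:3]@p+T[:3,3]
    return s['fx']*c[0]/c[2]+s['cx'],s['fy']*c[1]/c[2]+s['cy']
E
python3 - <<'E'
from h import *
a=snap('scene','a.png');b=snap('side','b.png')
for s in(a,b):print(np.round(s['cam_to_world'],2).tolist(),s['fx'])
print(r.get_state())
E
```

```text
[[-0.6, 0.49, -0.64, 1.05], [0.8, 0.37, -0.47, 0.42], [0.01, -0.79, -0.61, 0.58], [0.0, 0.0, 0.0, 1.0]] 434.0505106363315
[[0.99, -0.13, 0.11, 0.49], [-0.17, -0.67, 0.73, -0.41], [-0.02, -0.73, -0.68, 0.59], [0.0, 0.0, 0.0, 1.0]] 398.76932900439556
{'clock': 0.1, 'q': array([-1.10117598,  0.68991975, -0.19450052,  1.56622155,  0.15728661,
        0.90249567, -0.21508795]), 'qd': array([ 0.00032386, -0.00192605,  0.0002432 , -0.00537889, -0.00160412,
       -0.00068175,  0.00068576]), 'joint_torque': array([-2.97125545e-03, -5.28498602e+01, -1.27122346e+00, -1.53837472e+01,
       -5.25392289e-02,  2.02494339e-03,  3.42158762e-05]), 'tool_pos': array([0.26366519, 0.56607381, 0.25498237]), 'eef_rot': array([ 2.16159013e-01,  9.76357821e-01, -8.19434290e-04, -1.20214766e-04]), 'contact_force': array([-0.5843626 , -0.02238888,  0.43337055]), 'moment': array([-0.03598598,  0.00537489,  0.01099898]), 'finger_force': 0.0, 'opening': 1.0029477275660037}
```

View pics/a.png

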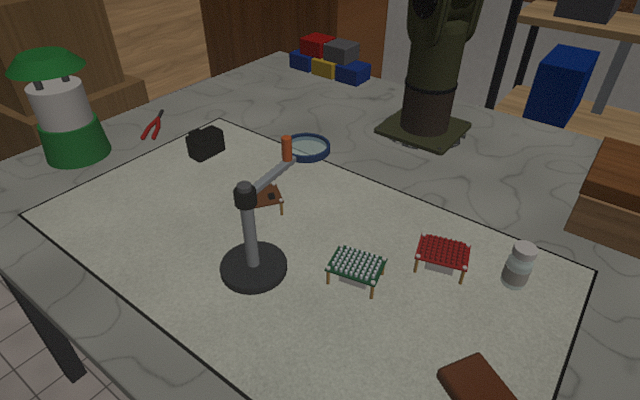

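View pics/b.png

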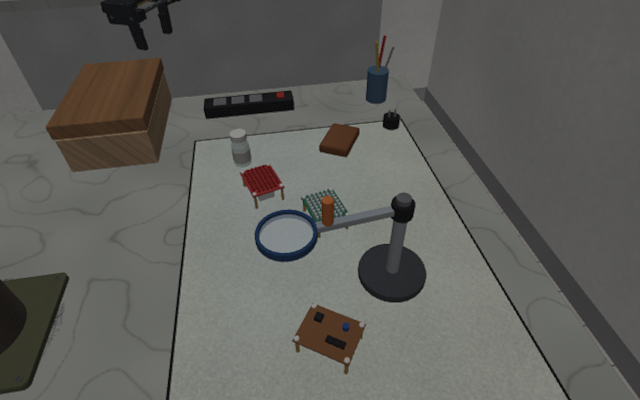

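The scene view shows a green LED board at about (357,265), a red decoy at (443,252) and the brown board at (268,197). The knob is at (287,148), the lens at (305,147) and the hub cap at (245,190). In the side view the green board is at (325,206), the red one at (262,181), the brown one at (330,333), the knob at (328,211), the lens at (286,235) and the hub at (403,205). The green board with clear LEDs fits the description. I'll confirm it in an enlarged crop while measuring.

```bash
python3 - <<'E'
from h import *
a=snap('scene');b=snap('side')
def mask(s,kind,roi):
    h=cv2.cvtColor(s['pixels'],cv2.COLOR_RGB2HSV); lo,hi={'blue':((100,120,30),(125,255,255)),'green':((60,60,20),(95,255,200)),'or':((5,170,90),(14,255,255))}[kind]
    m=cv2.inRange(h,np.array(lo),np.array(hi)); z=np.zeros_like(m);x0,y0,x1,y1=roi; z[y0:y1,x0:x1]=m[y0:y1,x0:x1]; return z
R={'a':dict(blue=(270,120,340,170),green=(315,235,395,300),**{'or':(275,130,298,165)}),'b':dict(blue=(245,200,325,265),green=(295,180,355,245),**{'or':(315,190,340,230)})}
rays={}
for n,s in(('a',a),('b',b)):
    for k in('blue','green','or'):
        p=cv2.findNonZero(mask(s,k,R[n][k])); 
        if k=='or':
            (c,wh,an)=cv2.minAreaRect(p);rays[n,k]=ray(s,*p.reshape(-1,2).mean(0)); print(n,k,len(p),c,wh, 'mid z193.5',onz(s,*c,.1935).round(4))
        elif k=='blue':
            hl=cv2.convexHull(p); e=cv2.fitEllipse(hl); 
            w=np.array([onz(s,*q,.165)[:2] for q in hl.reshape(-1,2)],np.float32); print(n,k,len(p),e,'c',onz(s,*e[0],.165).round(4),cv2.minEnclosingCircle(w)); rays[n,k]=ray(s,*e[0])
        else:
            hl=cv2.convexHull(p).reshape(-1,2); w=np.array([onz(s,*q,.038)[:2] for q in hl],np.float32); print(n,k,len(p),cv2.minAreaRect(w)); c=cv2.minAreaRect(p)[0];rays[n,k]=ray(s,*c)
for n,s in(('a',a),('b',b)):
    roi=(228,175,262,212) if n=='a' else (385,188,420,222)
    g=cv2.cvtColor(s['pixels'],cv2.COLOR_RGB2GRAY); x0,y0,x1,y1=roi
for k in('blue','green','or'):
    (o,d),(p,e)=rays['a',k],rays['b',k]
    t=np.linalg.lstsq(np.c_[d,-e],p-o,rcond=None)[0];print(k,((o+d*t[0]+p+e*t[1])/2).round(4),'gap',np.linalg.norm(o+d*t[0]-p-e*t[1]).round(4))
A=a['pixels'][:,:,::-1];B=b['pixels'][:,:,::-1]
f=lambda I,x,y,w,h:cv2.resize(I[y:y+h,x:x+w],(400,300),interpolation=cv2.INTER_CUBIC)
cv2.imwrite('pics/c.png',np.vstack([np.hstack([f(A,320,225,160,80)[:,:],f(B,225,155,140,105)]),np.hstack([f(A,225,170,60,45),f(B,375,180,60,45)])]))
print('hub',onz(a,244.5,186,.189).round(4),onz(b,403,198,.189).round(4))
E
```

```text
a blue 164 ((308.1634216308594, 147.31304931640625), (29.804458618164062, 43.214454650878906), 93.7839584350586) c [ 0.4966 -0.016   0.165 ] ((0.4988146722316742, -0.020004425197839737), 0.052648406475782394)
a green 582 ((0.5868028402328491, 0.15724226832389832), (0.07081858813762665, 0.08898744732141495), 13.240747451782227)
a or 112 (286.6659240722656, 147.98895263671875) (24.412473678588867, 8.115318298339844) mid z193.5 [ 0.5592 -0.0135  0.1935]
b blue 794 ((285.75079345703125, 234.98867797851562), (50.70258712768555, 62.820411682128906), 80.85965728759766) c [ 0.4992 -0.0229  0.165 ] ((0.4995429515838623, -0.019964158535003662), 0.04902416840195656)
b green 240 ((0.585604190826416, 0.15883934497833252), (0.06975500285625458, 0.08236609399318695), 12.414450645446777)
b or 68 (327.0, 200.5) (7.0, 10.0) mid z193.5 [0.5647 0.0072 0.1935]
blue [ 0.4973 -0.0184  0.1628] gap 0.0055
green [0.5862 0.1572 0.0378] gap 0.0018
or [ 0.5648 -0.0042  0.2031] gap 0.0035
hub [0.6798 0.0042 0.189 ] [ 0.6766 -0.0034  0.189 ]
```

View pics/c.png

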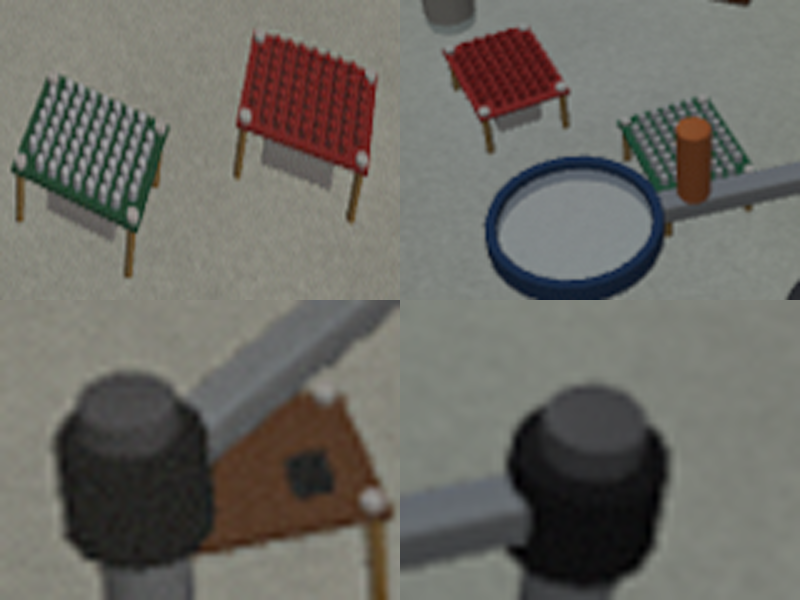

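The enlarged crop confirms it: the board with clear LEDs is green and the neighbour is red. The board centre is about (0.586, 0.158), 0.181 m from the pivot at (0.678, 0.002), which matches the 180 mm given. The lens is at (0.498, -0.019), so the knob is at about (0.560, -0.011). The lens has to turn from 186.6° to 120.6°.

Call:
step_arm(steps=[[-4,-3.1,0,0,0,0,-1],[-4,-3.1,0,0,0,0,-1],[-4,-3.1,0,0,0,0,-1],[-4,-3.1,0,0,0,0,-1],[-4,-3.1,0,0,0,0,-1],[-4,-3.1,0,0,0,0,-1],[-4,-3.1,0,0,0,0,-1],[-4,-3.1,0,0,0,0,-1]], force=15)

```text
clock: 1.2
tool_pos: [0.4499, 0.2052, 0.2557]
eef_rot: [0.216, 0.976, 0.0, 0.0]
contact_force: [-0.3, -0.3, 0.6]
opening: 1.007
finger_force: 0.0
```

```bash
cat >> h.py <<'E'
from scipy.spatial.transform import Rotation as Ro
def to(p,yaw):
    s=r.get_state(); M=Ro.from_quat(s['eef_rot']).as_matrix(); y=np.degrees(np.arctan2(M[1,0],M[0,0]))
    print('t',s['clock'],'pos',s['tool_pos'].round(4),'yaw',y.round(1),'turn z',round((y-yaw+180)%360-180,1),'shift cm',(M.T@(np.array(p)-s['tool_pos'])*100).round(2),'tilt',M[:,2].round(3),'F',s['contact_force'].round(1),s['opening'])
E
python3 -c "
from h import *
to((.56,-.011,.255),186.6)"
```

```text
t 1.2 pos [0.4499 0.2052 0.2557] yaw 155.0 turn z -31.6 shift cm [-19.11 -14.95   0.07] tilt [ 0.  0. -1.] F [-0.3 -0.3  0.6] 1.0070550617497422
```

Call:
step_arm(steps=[[-4.8,-3.75,0,0,0,0,-1],[-4.8,-3.75,0,0,0,0,-1],[-4.8,-3.75,0,0,0,0,-1],[-4.7,-3.7,0,0,0,0,-1],[0,0,0,0,0,-8,-1],[0,0,0,0,0,-8,-1],[0,0,0,0,0,-8,-1],[0,0,0,0,0,-7.6,-1]])

```text
clock: 2.2
tool_pos: [0.5591, -0.0096, 0.2555]
eef_rot: [-0.06, 0.998, 0.0, -0.0]
contact_force: [0.6, 0.7, -1.1]
opening: 1.001
finger_force: 0.0
```

```bash
python3 -c "
from h import *
to((.56,-.011,.255),186.6)
s=snap('wrist','d.png')
print(proj(s,np.array([.56,-.011,.216])))
h=cv2.cvtColor(s['pixels'],cv2.COLOR_RGB2HSV);m=cv2.inRange(h,np.array((5,170,60)),np.array((14,255,255)))
n,l,st,c=cv2.connectedComponentsWithStats(m)
for i in range(1,n):
  if st[i,4]>60: print(st[i],c[i],onz(s,*c[i],.216).round(4))
"
```

```text
t 2.2 pos [ 0.5591 -0.0096  0.2555] yaw -173.1 turn z 0.3 shift cm [-0.07 -0.15  0.05] tilt [-0. -0. -1.] F [ 0.6  0.7 -1.1] 1.0008937302687937
(np.float64(308.13791244068415), np.float64(242.0965992484139))
[ 176   99   76   93 3618] [216.47622996 146.94997236] [ 0.5116 -0.0653  0.216 ]
[ 290  202   31   49 1159] [305.88265746 227.35893011] [ 0.5511 -0.0133  0.216 ]
[618 249  22  16 112] [627.45535714 256.53571429] [0.5468 0.1756 0.216 ]
```

View pics/d.png

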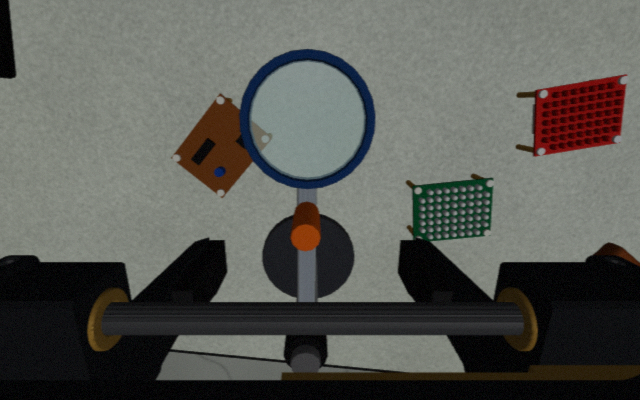

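The wrist view shows the knob top at about (306,237) between the open fingers, the lens at (307,118), the green board at (453,210), the red one at (580,115) and the brown one at (222,145). I'll refine the positions from this view, then descend.

```bash
python3 -c "
from h import *
s=snap('wrist')
h=cv2.cvtColor(s['pixels'],cv2.COLOR_RGB2HSV)
def f(lo,hi,roi,z):
  m=cv2.inRange(h,np.array(lo),np.array(hi));k=np.zeros_like(m);x0,y0,x1,y1=roi;k[y0:y1,x0:x1]=m[y0:y1,x0:x1]
  p=cv2.convexHull(cv2.findNonZero(k)).reshape(-1,2)
  return np.array([onz(s,*q,z)[:2] for q in p],np.float32)
print('lens',cv2.minEnclosingCircle(f((100,120,30),(125,255,255),(230,40,390,200),.172)))
print('board',cv2.minAreaRect(f((60,80,20),(95,255,255),(400,170,505,250),.038)))
print('knob',onz(s,305.7,237,.216),'hub',onz(s,305.5,361,.189))
"
```

```text
lens ((0.49635204672813416, -0.019955942407250404), 0.04417243227362633)
board ((0.582493782043457, 0.1564575433731079), (0.07042327523231506, 0.0895293727517128), 12.744791984558105)
knob [ 0.55699727 -0.01291971  0.216     ] hub [ 6.70116549e-01 -1.69935691e-04  1.89000000e-01]
```

Call:
step_arm(steps=[[-0.1,-0.1,1.5,0,0,0,-1],[0,0,2,0,0,0,-1],[0,0,1.8,0,0,0,-1],[0,0,0,0,0,0,0.8],[0,0,0,0,0,0,1],[0,0,0,0,0,0,1],[0,0,0,0,0,0,1],[0,0,0,0,0,0,1]], force=12)

```text
clock: 3.3
tool_pos: [0.5605, -0.0103, 0.203]
eef_rot: [-0.058, 0.998, 0.0, 0.0]
contact_force: [0.5, -0.4, -1.0]
opening: 0.46
finger_force: 0.0
```

Call:
step_arm(steps=[[0,0,0,0,0,0,1],[0,0,0,0,0,0,1],[0,0,0,0,0,0,1],[0,0,0,0,0,0,1]])

```text
clock: 3.8
tool_pos: [0.5603, -0.0107, 0.2027]
eef_rot: [-0.058, 0.998, -0.0, -0.0]
contact_force: [-0.4, -1.5, 0.5]
opening: 0.198
finger_force: 12.0
```

Call:
step_arm(steps=[[-0.065,1.233,0,0,0,6,1],[-0.065,1.233,0,0,0,6,1],[-0.065,1.233,0,0,0,6,1],[-0.065,1.233,0,0,0,6,1],[-0.065,1.233,0,0,0,6,1],[-0.065,1.233,0,0,0,6,1],[0,0,0,0,0,0,1]])

```text
clock: 4.68
tool_pos: [0.5775, 0.0611, 0.2028]
eef_rot: [0.254, 0.967, 0.0, 0.003]
contact_force: [4.0, -2.3, -2.9]
opening: 0.196
finger_force: 12.0
```

```bash
python3 -c "
from h import *
to((.616,.1025,.2027),120.7)"
```

```text
t 4.675 pos [0.5775 0.0611 0.2028] yaw 150.6 turn z 29.9 shift cm [-1.32  5.5   0.03] tilt [ 0.005 -0.    -1.   ] F [ 4.  -2.3 -2.9] 0.19569689514688934
```

Call:
step_arm(steps=[[-0.06,1.18,0,0,0,6,1],[-0.06,1.18,0,0,0,6,1],[-0.06,1.18,0,0,0,6,1],[-0.06,1.18,0,0,0,6,1],[-0.06,1.0,0,0,0,6,1],[0,0,0,0,0,0,1],[0,0,0,0,0,0,1]])

```text
clock: 5.55
tool_pos: [0.6162, 0.0997, 0.2028]
eef_rot: [0.496, 0.868, -0.0, 0.002]
contact_force: [5.0, -3.1, -1.3]
opening: 0.2
finger_force: 12.0
```

```bash
python3 -c "
from h import *
to((.616,.1025,.2027),120.7)
for n,roi,z in(('scene',(230,100,450,260),.165),('side',(200,100,420,300),.165),('wrist',(200,20,420,220),.172)):
  s=snap(n,'e_'+n+'.png');h=cv2.cvtColor(s['pixels'],cv2.COLOR_RGB2HSV)
  m=cv2.inRange(h,np.array((100,120,30)),np.array((125,255,255)));k=np.zeros_like(m);x0,y0,x1,y1=roi;k[y0:y1,x0:x1]=m[y0:y1,x0:x1]
  P=cv2.findNonZero(k);hl=cv2.convexHull(P);e=cv2.fitEllipse(hl)
  print(n,len(P),e,onz(s,*e[0],.165).round(4),cv2.minEnclosingCircle(np.array([onz(s,*q,z)[:2] for q in hl.reshape(-1,2)],np.float32)))
  g=cv2.inRange(h,np.array((60,60,20)),np.array((95,255,255)));
a=[cv2.imread('pics/e_%s.png'%n) for n in('scene','side','wrist')]
cv2.imwrite('pics/e.png',cv2.resize(np.vstack([np.hstack(a[:2]),np.hstack([a[2],a[2]*0])]),(800,500),interpolation=cv2.INTER_AREA))
"
```

```text
t 5.55 pos [0.6162 0.0997 0.2028] yaw 120.6 turn z -0.1 shift cm [0.25 0.12 0.01] tilt [ 0.004 -0.003 -1.   ] F [ 5.  -3.1 -1.3] 0.19996566724741474
scene 330 ((359.6217346191406, 205.27195739746094), (40.751007080078125, 57.74406051635742), 95.46078491210938) [0.5862 0.1551 0.165 ] ((0.5842751860618591, 0.15357275307178497), 0.050664424896240234)
side 287 ((320.94842529296875, 155.9742889404297), (36.13945388793945, 43.9559326171875), 97.9369888305664) [0.5805 0.1527 0.165 ] ((0.5850374698638916, 0.1543748676776886), 0.05127238482236862)
wrist 6397 ((310.443359375, 120.62197875976562), (178.89039611816406, 183.38198852539062), 177.90663146972656) [0.5806 0.1567 0.165 ] ((0.5821331739425659, 0.15392319858074188), 0.043904222548007965)
```

View pics/e.png

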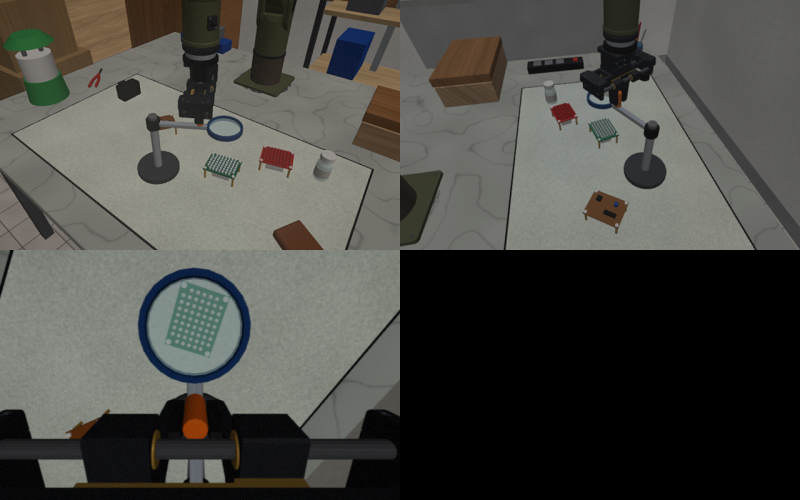

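The wrist view shows the green board under the lens. The lens is at about (0.584, 0.154) and the board at (0.584, 0.157), so about 3 mm apart. Next I'll release and rise.

Call:
step_arm(steps=[[0,0.1,0,0,0,0,1],[0,0,0,0,0,0,0.3],[0,0,0,0,0,0,0],[0,0,0,0,0,0,0],[0,0,-2,0,0,0,0],[0,0,-3,0,0,0,0],[0,0,-4,0,0,0,0],[0,0,0,0,0,0,0]])

```text
clock: 6.7
tool_pos: [0.6168, 0.1031, 0.296]
eef_rot: [0.495, 0.869, 0.002, 0.002]
contact_force: [0.1, -0.6, -0.1]
opening: 0.499
finger_force: 0.0
```

```bash
python3 -c "
from h import *
to((.616,.1025,.2027),120.7)
for n,roi,z in(('scene',(230,100,450,260),.165),('side',(200,100,420,300),.165),('wrist',(150,20,450,220),.172)):
  s=snap(n,'f_'+n+'.png');h=cv2.cvtColor(s['pixels'],cv2.COLOR_RGB2HSV)
  m=cv2.inRange(h,np.array((100,120,30)),np.array((125,255,255)));k=np.zeros_like(m);x0,y0,x1,y1=roi;k[y0:y1,x0:x1]=m[y0:y1,x0:x1]
  P=cv2.findNonZero(k);hl=cv2.convexHull(P)
  print(n,len(P),cv2.minEnclosingCircle(np.array([onz(s,*q,z)[:2] for q in hl.reshape(-1,2)],np.float32)))
  if n!='wrist':
    g=cv2.inRange(h,np.array((60,60,20)),np.array((95,255,255)));k=np.zeros_like(m);x0,y0,x1,y1=(315,235,395,300) if n=='scene' else (295,180,355,245);k[y0:y1,x0:x1]=g[y0:y1,x0:x1]
    hl=cv2.convexHull(cv2.findNonZero(k)); print('board',cv2.minAreaRect(np.array([onz(s,*q,.038)[:2] for q in hl.reshape(-1,2)],np.float32)))
a=[cv2.imread('pics/f_%s.png'%n) for n in('scene','wrist')]
cv2.imwrite('pics/f.png',cv2.resize(np.hstack(a),(800,250),interpolation=cv2.INTER_AREA))
"
```

```text
t 6.7 pos [0.6168 0.1031 0.296 ] yaw 120.6 turn z -0.1 shift cm [-0.   -0.16  9.33] tilt [ 0.007  0.002 -1.   ] F [ 0.1 -0.6 -0.1] 0.4994382213480563
scene 265 ((0.5845178365707397, 0.15348926186561584), 0.05083407834172249)
board ((0.5868028402328491, 0.15724226832389832), (0.07081858813762665, 0.08898744732141495), 13.240747451782227)
side 402 ((0.6475836634635925, 0.21779564023017883), 0.13856743276119232)
board ((0.5864656567573547, 0.15491372346878052), (0.06937934458255768, 0.09069793671369553), 12.830843925476074)
wrist 2528 ((0.5824541449546814, 0.1541282832622528), 0.04392022639513016)
```

View pics/f.png

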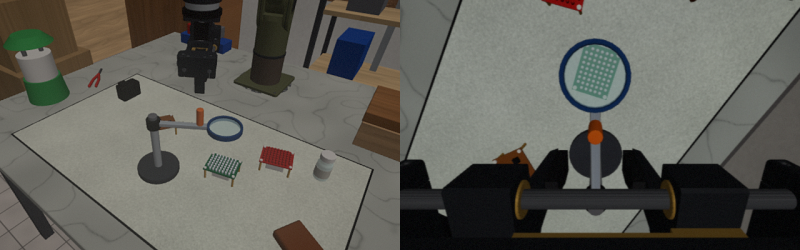

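After release the lens stayed put, at about (0.584, 0.154) over the green board at about (0.586, 0.156). The gripper is clear above the knob, so I'll hand the job in.

```bash
python3 -c "
from plant import r
print(r.finish_job())"
```

```text
the job is handed in; nothing more can be done
None
```

The magnifier's lens is now centred over the green LED board to within about 4 mm by camera measurement; the knob is released, the gripper is clear, and the job was handed in about 7 s into the 32 s allowed.

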